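# Send the dish tray home in the bench shaker

## Task

The dish tray of the bench shaker has been left pulled right out. Put it back for a run: loosen the tray's wing knob, which has a left-hand thread and so loosens clockwise, push the tray in under the hood until its spring catch clicks and it comes up solid, then turn the knob firmly tight again. Keep the two dishes in their nest on the tray, do not shove the shaker along the bench, and leave the specimen cup and the timer where they are.

Things in the scene. Friction and masses are not known exactly. Their poses are not given: they have to be found in the camera images.
- shaker: Bench shaker: white housing 360 long (x) x 190 wide (y), flat top at 48 mm; a hood with a roof window covers x = 49 to 179 mm, top at 128 mm. Loose on rubber feet, about 4 kg: it skids when pushed with some 30 N or more. Origin: centre of underside. +x points from the open front end into the hood, the way the tray is pushed; z up.
- lip (a point): Middle of the front face of the tray's upright front lip, 12 mm below its top edge. The lip is an aluminium bar 132 mm wide (y), 10 thick, 30 high (56 to 86 mm above the bench): push its front face or pinch it from above. Axes as the shaker's: +x is the way in. In front of it is only the shaker's flat top, then the bench.
- wing (a point): Middle of the wing of the tray's clamp knob: a black upright bar 56 long (x), 14 thick (y), 28 mm high (92 to 120 mm above the bench) on a stem 22 mm wide, on the tray's centre line 60 mm behind the lip's front face. Grip it from above across y. It turns about its own z and travels with the tray. Home, it stays 60 mm or more clear of the hood.
- knob (a joint): Turn of the clamp knob, rad: 0 = fully tight (solid stop), growing CLOCKWISE seen from above as it loosens (left-hand thread), stop at 1.7. Tight, it holds the tray fast; from 0.9 on the clamp has let go altogether. Turns with about 0.2 N m and stays where it is left. Starts between 0 and 0.2.
- tray (a joint): How far the tray is in, m; 0 = fully out, as it starts. Home lies somewhere from 0.069 to 0.102, set by the unseen catch: feel it. Unclamped it slides with 3 N. 46 mm before home it meets the sprung catch (up to 13 N for 10 mm, then 4 to 6 N); a hump 13 to 5 mm before home takes 8 to 14 N; past it the catch clicks and the tray meets a solid stop. The notch holds it there.
- catch (a joint): How far the hidden spring catch under the tray is pressed down, m: 0 in the notch (clicked in), and also before the tray has reached it; about 0.003 to 0.004 while it rubs on the tray's underside, 0.006 on the hump.
- dish_0 (a point): Centre of the lower of two closed Petri dishes, 90 mm across, 15 mm high, stacked loose in a nest of four steel pins at the rear of the tray, 125 mm behind the knob's axis; underside 62 mm above the bench.
- dish_1 (a point): Centre of the upper Petri dish, of the same size, lying on the lower one.
- cup_mid (a point): Centre of a bystander: specimen cup with white lid, 61 mm across, 70 mm high, upright on the bench to the right.
- timer_mid (a point): Centre of a bystander: flat white laboratory timer, 66 x 72 x 16 mm, lying on the bench to the left.
Mind the look-alikes: they are no part of the job. Leave any turquoise look-alike of the part that bears dish_1 alone. What is shaped like the part that bears dish_0 but green is not meant.

How it is judged:
On the way, in this order (a step that is already met when the one before it is completed fails the run):
1. the clamp knob is turned clockwise until the clamp has let go (value of joint knob above 0.9 rad), for 0.1 s.
2. the tray is pushed in until the spring catch has dropped into its notch (value of joint tray above 0.066 m and value of joint catch below 0.0015 m), for 0.2 s.
At the end, for the whole second after the job is handed in: The tray is home with its catch in the notch (catch pressed less than 1.5 mm, tray at least 66 mm in), the knob is tight again (less than 0.3 rad from its stop), both dishes lie flat and stacked in the nest (within 10 mm along the tray, the upper within 20 mm of the lower) and the shaker is at rest (all of step 2 and value of joint knob below 0.3 rad and horizontal distance between dish_0 and dish_1 below 0.02 m and x of dish_0 in the frame of lip between 0.175 and 0.195 m and angle between each of dish_0, dish_1's own z axis and vertical below 0.1 rad and linear speed of shaker below 0.01 m/s); the robot touches nothing.
It fails at once if the shaker is shoved more than 5 mm along the bench (distance of shaker from where it was at the start of the episode above 0.005 m).
It fails at once if the specimen cup is moved more than 20 mm (distance of cup_mid from where it was at the start of the episode above 0.02 m).
It fails at once if the timer is moved more than 20 mm (distance of timer_mid from where it was at the start of the episode above 0.02 m).
It also fails if it takes over 64 s, if anything falls off the work surface, if the arm or the gripper's body presses on something with over 40 N, if the wrist force passes 120 N, or if a joint passes its speed limit or range.

## Robot

A 6-joint arm with a two-finger parallel gripper is mounted at the origin on a cart in front of the work surface, level with it; the furniture and walls round the work are solid. World frame = base frame: x ahead of the robot, y to its left, z up, the work surface at z = 0. Lengths are in m, angles in rad, forces in N, time in s.
With the tool pointing down it reaches from about 0.325 to 0.775 m from the base axis. Payload 5.5 kg.
Tool frame: the origin (TCP) lies at the very end of the fingers, on their centre line; the grasp point (between the pads) lies 19 mm behind it; z points along the fingers, y is the line along which they close (so a half turn about z gives the same grasp; the last joint's range is limited). The gripper opens to 88 mm and grips with 3 to 60 N. Pads are 20 mm wide; open, the fingers measure 115 mm over their backs; the gripper's body (75 mm by 178 mm) begins 61 mm behind the grasp point.
Start: joints at [1.262, 0.091, 1.231, -0, 1.82, -0.057], TCP at [0.149, 0.581, 0.223] pointing down, gripper open.
Joint ranges: [-2.87, 2.87], [-0.86, 2.18], [0.17, 2.46], [-1.51, 4.65], [0.06, 2.69], [-2.65, 2.65]. Speed limits (rad/s): [2.57, 2.57, 3.01, 3.14, 3.14, 3.14].

## Interface

Orientations are given as a rotation vector (axis times angle).
In Python, from station import * gives the robot as it stands.
- The arm moves only by the shell command python3 -m inch 'ROWS' [FORCE]. ROWS is a JSON object of lists of equal length, an entry for each row: "claw": the opening, from -1 (shut) to 1 (fully open), so that 0 is half open; "dp": the shift along the tool's x, y, z in m, a list of three; "dr": the turn, a rotation vector about the tool's x, y, z in degrees, a list of three. In form: {"claw": [claw, ...], "dp": [[x, y, z], ...], "dr": [[ax, ay, az], ...]}. A call has exactly 5 rows; each row is the pose to reach, as a shift and turn from the pose commanded when the call began, along the tool's axes at that moment; what a row does not reach only later rows make up. A row lasts 1/10 s, in which the tool goes at most 50 mm and 8.59 degrees, less where a joint would pass 70% of its speed; a pose out of reach is approached as far as the arm can. A call with a gripper value outside its range is refused whole. The fingers move at their own pace and stop on an object; FORCE is the grip in N (left out, the last holds). Time passes only in rows, so rows that repeat a pose let the fingers close, or fill a call up. It gives the time, the measured TCP pose, the force, the opening and the grip force at its end, in the units of the state.
- get_obs(): the state, without advancing time (a new reading comes with each control period).
- snapshot(name): name is "scene" or "side" or "wrist"; returns a dict with "pixels" (480x640x3 uint8, red, green, blue), "fx", "fy", "cx", "cy" (pixels), "rvec" (rotation vector, rad) and "tvec" (3), from world to camera coordinates, as OpenCV has them. Camera axes: x right, y down, z forward; pixel columns grow to the right and rows downward; lengths in m; the calibration is good to about 2 mm. A picture is of the moment at which its call begins. There is no depth.
- hand_in(): hands the job in; it is judged then, once.
The state is a dict: "time": time; "q": joint angles; "qvel": joint speeds; "joint_torque": joint torques, N m; "tcp_pos": TCP position; "tool_rot": TCP orientation; "ft_force": force on the tool from outside, world axes, zero at the start; "wrist_torque": the same for the moment, N m; "width": finger opening in m; "gripper_force": force on a finger pad.
Only numpy, scipy, OpenCV 4.12 (cv2) and the standard library are available. Lean on these libraries where they do the work, as an engineer would, in place of code of your own. Each camera call takes 0.05 s, during which the arm holds its last target. There are 200 camera calls.

## Working session

There is one attempt and no reset: what is moved stays moved. The work goes in short steps, Python scripts to look and compute and a shell command to move; the robot and the scene stay as the last step left them, time stands still between calls to the robot, and variables do not carry over. Pictures are saved under pics/ and viewed, at most 10 in all, crops included, and the job is handed in when it is done.

```bash
mkdir -p pics
python3 - <<'E'
from station import *
import cv2,numpy as np
o=get_obs();print({k:np.round(v,3).tolist() for k,v in o.items()})
for n in("scene","side"):
    s=snapshot(n);cv2.imwrite(f"pics/{n}0.png",s["pixels"][:,:,::-1])
    print(n,s["fx"],s["cx"],s["cy"],np.round(s["rvec"],3),np.round(s["tvec"],3))
E
```

```text
{'time': 0.0, 'q': [1.262, 0.092, 1.232, -0.0, 1.82, -0.057], 'qvel': [-0.002, 0.001, -0.0, -0.0, 0.0, -0.001], 'joint_torque': [-0.0, -44.645, -40.645, 0.07, 0.029, -0.0], 'tcp_pos': [0.149, 0.581, 0.221], 'tool_rot': [-0.394, -3.116, 0.003], 'ft_force': [0.742, 0.407, -0.371], 'wrist_torque': [0.018, -0.031, 0.023], 'gripper_force': 0.0, 'width': 0.088}
scene 514.0852367846416 315.6085097590623 242.24142822624546 [ 2.279 -0.676  0.277] [-0.565  0.189  1.006]
side 518.5135915885393 316.4730388959234 245.9324687039938 [ 0.147 -2.664  1.522] [0.533 0.2   1.04 ]
```

View pics/scene0.png

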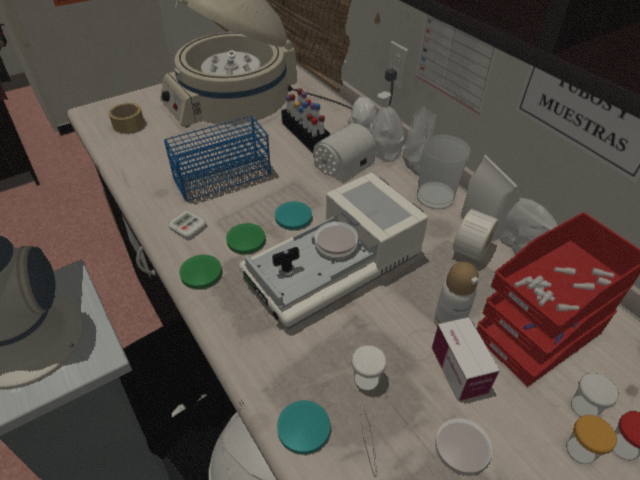

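View pics/side0.png

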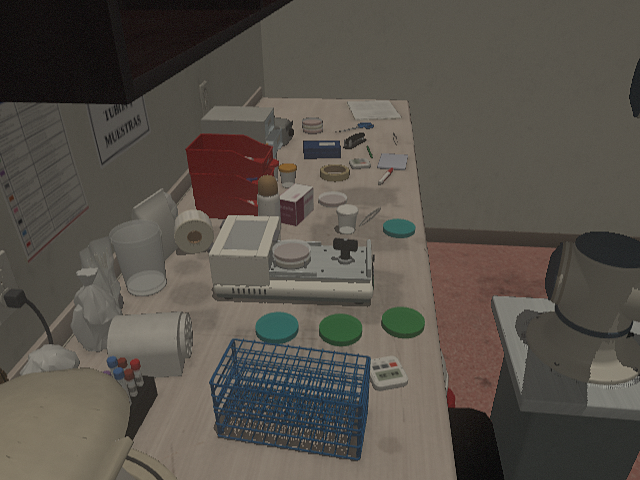

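Scene picture: the shaker is at (335,250), with its black wing at (287,260), the clear dishes in the nest at (337,239) and the lip near (262,285). In the side picture the wing is at (345,248), the dishes at (292,254) and the lip near (370,265).

Candidates:
- **Dishes:** clear stack on the tray at scene (337,239), green at (200,271) and (246,237), turquoise at (294,215) and (304,427), clear lid on the bench at (463,445). I choose the stack on the tray.
- **Wing:** the only black knob is at (287,260).

I'll check this in one close crop.

```bash
cat > h.py <<'E'
import cv2,numpy as np
from station import *
def cam(s):
    K=np.array([[s["fx"],0,s["cx"]],[0,s["fy"],s["cy"]],[0,0,1]]);R=cv2.Rodrigues(np.array(s["rvec"],float))[0]
    return K,R,np.array(s["tvec"],float)
def onplane(s,uv,z):
    K,R,t=cam(s);C=-R.T@t;d=R.T@np.linalg.inv(K)@np.array([*uv,1.]);return C+d*(z-C[2])/d[2]
def tri(s1,u1,s2,u2):
    P=[K@np.c_[R,t] for K,R,t in(cam(s1),cam(s2))]
    X=cv2.triangulatePoints(P[0],P[1],np.array(u1,float),np.array(u2,float));return (X[:3]/X[3]).ravel()
def proj(s,X):
    K,R,t=cam(s);x=K@(R@np.array(X)+t);return x[:2]/x[2]
E
python3 - <<'E'
from h import *
a=cv2.imread("pics/scene0.png")[165:330,230:430];b=cv2.imread("pics/side0.png")[205:310,200:400]
cv2.imwrite("pics/crop0.png",np.vstack([cv2.resize(a,None,fx=2.2,fy=2.2,interpolation=2),cv2.resize(b,None,fx=2.2,fy=2.2,interpolation=2)])[:600])
s,d=snapshot("scene"),snapshot("side")
print(tri(s,(287,260),d,(345,248)),tri(s,(337,235),d,(292,250)))
for n,i,box in(("scene",s,(245,320,240,285)),("side",d,(325,365,232,270))):
    g=i["pixels"].max(2);m=np.zeros_like(g);x0,x1,y0,y1=box;m[y0:y1,x0:x1]=(g[y0:y1,x0:x1]<50)*255
    k,l,st,c=cv2.connectedComponentsWithStats(m)
    for j in range(1,k):
        if st[j,4]>20:print(n,st[j],c[j])
E
```

```text
[ 0.49090686 -0.17571514  0.09580557] [ 0.6154883  -0.16728626  0.08972602]
scene [273 248  26  25 369] [285.69376694 259.00813008]
scene [245 273  10  12  34] [248.5        279.44117647]
side [333 239  25  20 322] [344.89751553 246.95031056]
```

View pics/crop0.png

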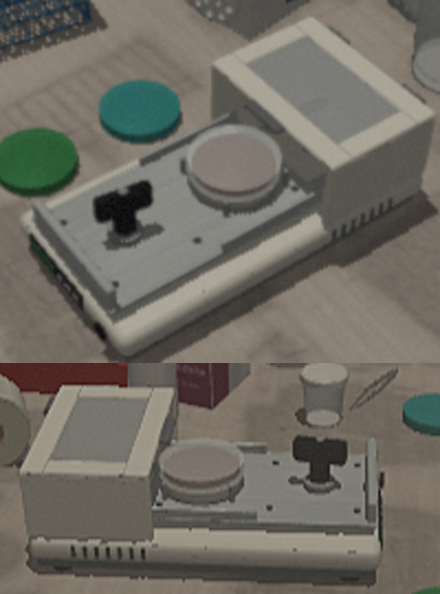

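The crop confirms it: a black T-shaped wing on the tray, two clear stacked dishes in the nest by the hood, and the lip at the front. The wing triangulates to (0.491,-0.176,0.096) and the dishes lie 125 mm behind it, which matches the description. The shaker's +x is roughly world +x. Moving above the wing.

```bash
python3 -m inch '{"claw":[1,1,1,1,1],"dp":[[-0.026,-0.032,0],[-0.052,-0.065,0],[-0.078,-0.097,0],[-0.104,-0.13,0],[-0.13,-0.162,0]],"dr":[[0,0,0],[0,0,0],[0,0,0],[0,0,0],[0,0,0]]}'
python3 -m inch '{"claw":[1,1,1,1,1],"dp":[[-0.026,-0.032,0],[-0.052,-0.065,0],[-0.078,-0.097,0],[-0.104,-0.13,0],[-0.13,-0.162,0]],"dr":[[0,0,0],[0,0,0],[0,0,0],[0,0,0],[0,0,0]]}'
python3 -m inch '{"claw":[1,1,1,1,1],"dp":[[-0.026,-0.032,0],[-0.052,-0.065,0],[-0.078,-0.097,0],[-0.104,-0.13,0],[-0.13,-0.162,0]],"dr":[[0,0,0],[0,0,0],[0,0,0],[0,0,0],[0,0,0]]}'
python3 -m inch '{"claw":[1,1,1,1,1],"dp":[[-0.026,-0.032,0],[-0.052,-0.065,0],[-0.078,-0.097,0],[-0.104,-0.13,0],[-0.128,-0.162,0]],"dr":[[0,0,-4],[0,0,-8],[0,0,-12],[0,0,-16],[0,0,-18]]}'
python3 -m inch '{"claw":[1,1,1,1,1],"dp":[[0,0,0],[0,0,0],[0,0,0],[0,0,0],[0,0,0]],"dr":[[0,0,0],[0,0,0],[0,0,0],[0,0,0],[0,0,0]]}'
python3 - <<'E'
from h import *
o=get_obs();print(o["tcp_pos"],o["tool_rot"],o["q"],o["ft_force"])
s=snapshot("wrist");cv2.imwrite("pics/w1.png",s["pixels"][:,:,::-1]);print(proj(s,[.491,-.176,.12]))
E
```

```text
time: 0.7
tcp_pos: [0.2353, 0.3902, 0.2224]
tool_rot: [0.394, 3.117, -0.0]
ft_force: [0.1, -0.5, 0.8]
width: 0.0881
gripper_force: 0.0
time: 1.2
tcp_pos: [0.3208, 0.201, 0.2226]
tool_rot: [0.394, 3.116, 0.0]
ft_force: [0.4, 0.6, 0.7]
width: 0.0881
gripper_force: 0.0
time: 1.7
tcp_pos: [0.4064, 0.0115, 0.2227]
tool_rot: [0.395, 3.116, 0.0]
ft_force: [1.0, 0.4, -0.7]
width: 0.088
gripper_force: 0.0
time: 2.2
tcp_pos: [0.4901, -0.1774, 0.2223]
tool_rot: [0.101, -3.14, -0.0]
ft_force: [0.1, 0.1, -0.2]
width: 0.0877
gripper_force: 0.0
time: 2.7
tcp_pos: [0.4897, -0.1745, 0.2232]
tool_rot: [-0.1, 3.139, -0.001]
ft_force: [0.4, -1.1, -0.4]
width: 0.0876
gripper_force: 0.0
[ 0.48966704 -0.17454159  0.22324013] [-1.00024679e-01  3.13892296e+00 -5.85347005e-04] [-4.07941233e-01 -1.25568296e-01  1.44383387e+00  1.24890050e-04
  1.82219444e+00 -2.04241671e+00] [ 0.38815362 -1.13815036 -0.37006703]
[319.90250075 238.62758817]
```

View pics/w1.png

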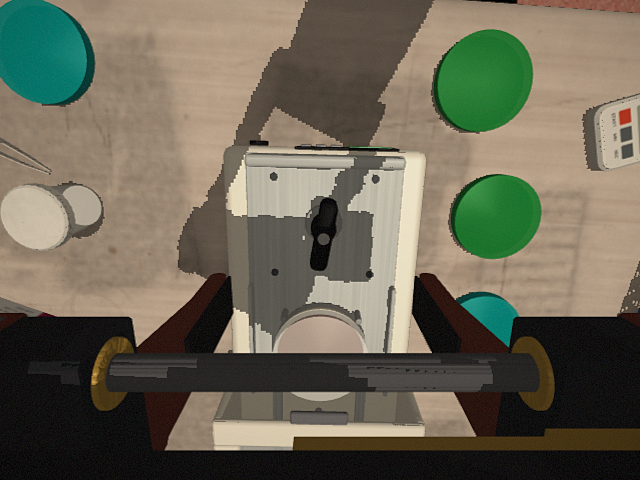

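Wrist view: the wing runs from (329,200) to (318,268) with its centre near (323,235). The lip spans (247,160) to (405,160) and the dishes sit at (322,350). Now I'll measure the wing angle, its centre and the tray axis.

Run:
```python
from h import *
s=snapshot("wrist");g=s["pixels"].max(2)
m=np.zeros_like(g);m[190:280,300:345]=(g[190:280,300:345]<40)*255
k,l,st,c=cv2.connectedComponentsWithStats(m);j=1+st[1:,4].argmax();print(st[j],c[j])
pts=np.argwhere(l==j)[:,::-1].astype(np.float32);r=cv2.minAreaRect(pts);print(r)
b=cv2.boxPoints(r);W=np.array([onplane(s,p,.12)for p in b]);print(W.round(4),W.mean(0))
e=[W[1]-W[0],W[2]-W[1]];e=max(e,key=np.linalg.norm);print("wing len",np.linalg.norm(e),"ang",np.degrees(np.arctan2(e[1],e[0])))
# lip: bright bar edge rows
print([ [int(np.argmax(np.abs(np.diff(g[150:175,x].astype(int)))))+150] for x in range(250,405,15)])
# tray centreline: lip ends on plane .086
P=[onplane(s,p,.086) for p in((247,160),(405,162))];d=P[0]-P[1];print("lip",P,np.linalg.norm(d),"ang",np.degrees(np.arctan2(d[1],d[0])))
h=s["pixels"].astype(int)
P=[onplane(s,p,.048) for p in((228,150),(424,154))];d=P[0]-P[1];print("hsg",P,np.linalg.norm(d),"ang",np.degrees(np.arctan2(d[1],d[0])))
```

```text
[ 310  198   28   73 1264] [323.01424051 232.76344937]
((322.48541259765625, 233.9033660888672), (24.74517250061035, 72.90819549560547), 5.440332412719727)
[[ 0.5162 -0.1849  0.12  ]
 [ 0.459  -0.1828  0.12  ]
 [ 0.4596 -0.1645  0.12  ]
 [ 0.5169 -0.1656  0.12  ]] [ 0.48795549 -0.17442225  0.12      ]
wing len 0.05722928809891089 ang 177.8943583787439
[[166], [152], [167], [153], [153], [169], [154], [150], [169], [155], [152]]
lip [array([ 0.43831619, -0.23875188,  0.086     ]), array([ 0.43171727, -0.11087534,  0.086     ])] 0.1280466941703704 ang -87.04593779538169
hsg [array([ 0.4333219 , -0.26353951,  0.048     ]), array([ 0.42548001, -0.08586624,  0.048     ])] 0.1778462392268829 ang -87.47280267224322
```

```bash
python3 -m inch '{"claw":[1,1,1,1,1],"dp":[[0,0,0.03],[0,0,0.06],[0,0,0.09],[0,0,0.115],[0,0,0.135]],"dr":[[0,0,2],[0,0,4],[0,0,6],[0,0,7],[0,0,7]]}' 40
python3 -m inch '{"claw":[0,-0.3,-0.5,-0.7,-1],"dp":[[0,0,0],[0,0,0],[0,0,0],[0,0,0],[0,0,0]],"dr":[[0,0,0],[0,0,0],[0,0,0],[0,0,0],[0,0,0]]}' 40
python3 -m inch '{"claw":[-1,-1,-1,-1,-1],"dp":[[0,0,0],[0,0,0],[0,0,0],[0,0,0],[0,0,0]],"dr":[[0,0,0],[0,0,0],[0,0,0],[0,0,0],[0,0,0]]}' 40
```

```text
time: 3.3
tcp_pos: [0.4891, -0.1749, 0.0859]
tool_rot: [-0.094, -3.139, -0.001]
ft_force: [0.0, -0.0, 0.2]
width: 0.0883
gripper_force: 0.0
time: 3.8
tcp_pos: [0.4903, -0.1757, 0.0889]
tool_rot: [0.094, 3.138, -0.001]
ft_force: [0.7, 0.8, -0.2]
width: 0.0512
gripper_force: 0.0
time: 4.3
tcp_pos: [0.4899, -0.1739, 0.0876]
tool_rot: [-0.092, -3.14, -0.005]
ft_force: [-0.1, 5.5, 2.0]
width: 0.0202
gripper_force: 40.0
```

```bash
python3 -m inch '{"claw":[-1,-1,-1,-1,-1],"dp":[[0,0,0],[0,0,0],[0,0,0],[0,0,0],[0,0,0]],"dr":[[0,0,0],[0,0,0],[0,0,0],[0,0,0],[0,0,0]]}' 40
python3 - <<'E'
from h import *
o=get_obs();print(o["ft_force"],o["wrist_torque"],o["width"],o["tool_rot"])
s=snapshot("wrist");cv2.imwrite("pics/w2.png",s["pixels"][:,:,::-1])
E
```

```text
time: 4.8
tcp_pos: [0.4898, -0.1739, 0.0876]
tool_rot: [-0.092, -3.14, -0.005]
ft_force: [0.4, 6.4, 0.7]
width: 0.0202
gripper_force: 40.0
[0.36499941 6.42316551 0.69262926] [ 1.02887403 -0.06450061 -0.075721  ] 0.020153726984638604 [-0.09224185 -3.14012551 -0.00493394]
```

View pics/w2.png

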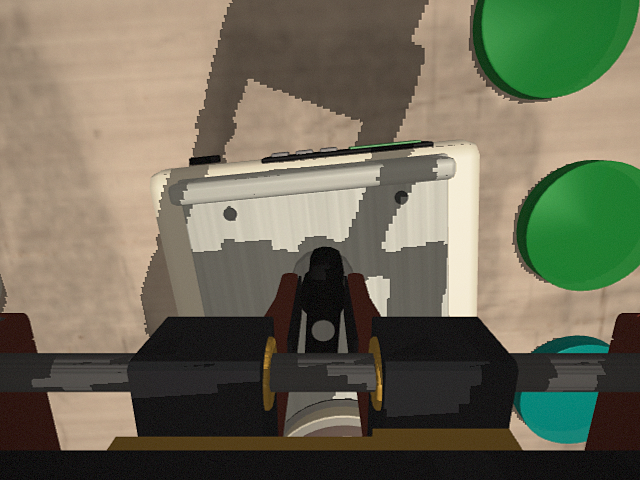

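The wing is lined up between the fingers, at about (325,270). A width of 20 mm rather than 14 mm means the tips are on the 22 mm stem. I'll open, go up 9 mm, shift 2 mm in y and close again.

```bash
python3 -m inch '{"claw":[-0.2,-0.2,-0.2,-0.2,-0.2],"dp":[[0,0,0],[0,0,0],[0,0.002,-0.003],[0,0.002,-0.007],[0,0.002,-0.009]],"dr":[[0,0,0],[0,0,0],[0,0,0],[0,0,0],[0,0,0]]}' 40
python3 -m inch '{"claw":[-1,-1,-1,-1,-1],"dp":[[0,0,0],[0,0,0],[0,0,0],[0,0,0],[0,0,0]],"dr":[[0,0,0],[0,0,0],[0,0,0],[0,0,0],[0,0,0]]}' 40
python3 -m inch '{"claw":[-1,-1,-1,-1,-1],"dp":[[0,0,0],[0,0,0],[0,0,0],[0,0,0],[0,0,0]],"dr":[[0,0,0],[0,0,0],[0,0,0],[0,0,0],[0,0,0]]}' 40
```

```text
time: 5.35
tcp_pos: [0.4901, -0.1737, 0.0974]
tool_rot: [0.094, 3.139, -0.001]
ft_force: [-0.4, 1.1, -0.6]
width: 0.0349
gripper_force: 0.0
time: 5.85
tcp_pos: [0.4898, -0.1737, 0.0966]
tool_rot: [-0.095, -3.14, 0.0]
ft_force: [-0.2, -0.7, 0.2]
width: 0.014
gripper_force: 39.4
time: 6.35
tcp_pos: [0.4897, -0.1737, 0.0965]
tool_rot: [-0.094, -3.14, 0.0]
ft_force: [0.0, -2.0, -0.8]
width: 0.0138
gripper_force: 39.4
```

```bash
python3 -m inch '{"claw":[-1,-1,-1,-1,-1],"dp":[[0,0,0],[0,0,0],[0,0,0],[0,0,0],[0,0,0]],"dr":[[0,0,6],[0,0,12],[0,0,18],[0,0,24],[0,0,30]]}' 40
python3 -c "from station import *;o=get_obs();print(o['wrist_torque'],o['ft_force'])"
```

```text
time: 6.85
tcp_pos: [0.49, -0.1735, 0.0964]
tool_rot: [0.909, 3.007, 0.0]
ft_force: [1.1, -1.5, -1.8]
width: 0.0138
gripper_force: 39.9
[-0.27414739 -0.26540994  0.08981823] [ 1.05289787 -1.51191445 -1.80517574]
```

```bash
python3 -m inch '{"claw":[-1,-1,-1,-1,-1],"dp":[[0,0,0],[0,0,0],[0,0,0],[0,0,0],[0,0,0]],"dr":[[0,0,7],[0,0,14],[0,0,21],[0,0,28],[0,0,35]]}' 40
python3 -m inch '{"claw":[-1,-1,-1,-1,-1],"dp":[[0,0,0],[0,0,0],[0,0,0],[0,0,0],[0,0,0]],"dr":[[0,0,0],[0,0,0],[0,0,0],[0,0,0],[0,0,0]]}' 40
python3 -c "from station import *;o=get_obs();print(o['wrist_torque'],o['ft_force'])"
```

```text
time: 7.35
tcp_pos: [0.4902, -0.1733, 0.0963]
tool_rot: [1.771, 2.594, 0.001]
ft_force: [2.1, -0.8, -2.6]
width: 0.0136
gripper_force: 39.9
time: 7.85
tcp_pos: [0.4902, -0.1733, 0.0964]
tool_rot: [1.764, 2.599, 0.001]
ft_force: [5.8, 1.3, -5.9]
width: 0.0138
gripper_force: 39.9
[-0.16897306 -0.90034498 -0.17956873] [ 5.80444154  1.2532315  -5.89278911]
```

Turned 65°, so the knob is at about 1.2 rad. Next I push along the shaker's +x, where 10 mm is (-0.0032, 0.0095) in the tool's axes.

```bash
python3 -m inch '{"claw":[-1,-1,-1,-1,-1],"dp":[[-0.0006,0.0019,0],[-0.0019,0.0057,0],[-0.0032,0.0095,0],[-0.0045,0.0133,0],[-0.0051,0.0152,0]],"dr":[[0,0,0],[0,0,0],[0,0,0],[0,0,0],[0,0,0]]}' 40
python3 -c "from station import *;o=get_obs();print(o['wrist_torque'],o['ft_force'])"
```

```text
time: 8.35
tcp_pos: [0.506, -0.1727, 0.0963]
tool_rot: [-1.766, -2.598, 0.001]
ft_force: [-2.8, -1.1, -3.3]
width: 0.0137
gripper_force: 39.9
[-0.29068528  0.40920209 -0.08723847] [-2.78983848 -1.05886463 -3.31422316]
```

Sliding freely at about 3 N. Carrying on in 16 mm steps and watching the force.

```bash
python3 -m inch '{"claw":[-1,-1,-1,-1,-1],"dp":[[-0.001,0.003,0],[-0.002,0.006,0],[-0.003,0.009,0],[-0.004,0.012,0],[-0.0051,0.0152,0]],"dr":[[0,0,0],[0,0,0],[0,0,0],[0,0,0],[0,0,0]]}' 40
python3 -m inch '{"claw":[-1,-1,-1,-1,-1],"dp":[[-0.001,0.003,0],[-0.002,0.006,0],[-0.003,0.009,0],[-0.004,0.012,0],[-0.0051,0.0152,0]],"dr":[[0,0,0],[0,0,0],[0,0,0],[0,0,0],[0,0,0]]}' 40
```

```text
time: 8.85
tcp_pos: [0.5219, -0.1721, 0.0964]
tool_rot: [-1.767, -2.598, 0.001]
ft_force: [-2.5, -2.5, -5.9]
width: 0.0137
gripper_force: 39.9
time: 9.35
tcp_pos: [0.538, -0.1714, 0.0964]
tool_rot: [1.767, 2.598, -0.001]
ft_force: [-2.5, -5.1, -6.2]
width: 0.0138
gripper_force: 39.9
```

```bash
python3 -m inch '{"claw":[-1,-1,-1,-1,-1],"dp":[[-0.0006,0.0019,0],[-0.0012,0.0038,0],[-0.0019,0.0057,0],[-0.0025,0.0076,0],[-0.0032,0.0095,0]],"dr":[[0,0,0],[0,0,0],[0,0,0],[0,0,0],[0,0,0]]}' 40
```

```text
time: 9.85
tcp_pos: [0.5473, -0.171, 0.0964]
tool_rot: [-1.767, -2.596, 0.003]
ft_force: [-5.5, -5.5, -4.0]
width: 0.0138
gripper_force: 39.9
```

```bash
for i in 1; do python3 -m inch '{"claw":[-1,-1,-1,-1,-1],"dp":[[-0.0004,0.0009,0],[-0.0008,0.0019,0],[-0.0012,0.0028,0],[-0.0015,0.0038,0],[-0.0019,0.0047,0]],"dr":[[0,0,0],[0,0,0],[0,0,0],[0,0,0],[0,0,0]]}' 40; done
python3 -m inch '{"claw":[-1,-1,-1,-1,-1],"dp":[[-0.0004,0.0009,0],[-0.0007,0.0019,0],[-0.0010,0.0028,0],[-0.0014,0.0038,0],[-0.0017,0.0047,0]],"dr":[[0,0,0],[0,0,0],[0,0,0],[0,0,0],[0,0,0]]}' 40
```

```text
time: 10.35
tcp_pos: [0.5529, -0.1708, 0.0964]
tool_rot: [-1.767, -2.597, 0.001]
ft_force: [-3.4, -3.8, -5.3]
width: 0.0138
gripper_force: 39.9
time: 10.85
tcp_pos: [0.5579, -0.1706, 0.0964]
tool_rot: [-1.767, -2.597, 0.001]
ft_force: [-3.3, -3.6, -6.1]
width: 0.0139
gripper_force: 39.9
```

```bash
python3 -m inch '{"claw":[-1,-1,-1,-1,-1],"dp":[[-0.0003,0.0008,0],[-0.0006,0.0015,0],[-0.0008,0.0023,0],[-0.0011,0.003,0],[-0.0014,0.0038,0]],"dr":[[0,0,0],[0,0,0],[0,0,0],[0,0,0],[0,0,0]]}' 40
python3 -m inch '{"claw":[-1,-1,-1,-1,-1],"dp":[[0,0,0],[0,0,0],[0,0,0],[0,0,0],[0,0,0]],"dr":[[0,0,0],[0,0,0],[0,0,0],[0,0,0],[0,0,0]]}' 40
```

```text
time: 11.35
tcp_pos: [0.5619, -0.1705, 0.0964]
tool_rot: [-1.767, -2.597, 0.001]
ft_force: [-3.7, -4.2, -5.8]
width: 0.0137
gripper_force: 39.9
time: 11.85
tcp_pos: [0.5623, -0.1704, 0.0964]
tool_rot: [1.766, 2.597, 0.0]
ft_force: [-0.4, -4.8, -8.5]
width: 0.0135
gripper_force: 39.9
```

```bash
python3 -m inch '{"claw":[-1,-1,-1,-1,-1],"dp":[[-0.0003,0.0008,0],[-0.0006,0.0015,0],[-0.0008,0.0023,0],[-0.0011,0.003,0],[-0.0014,0.0038,0]],"dr":[[0,0,0],[0,0,0],[0,0,0],[0,0,0],[0,0,0]]}' 40
```

```text
time: 12.35
tcp_pos: [0.5654, -0.1703, 0.0964]
tool_rot: [-1.766, -2.597, 0.001]
ft_force: [-3.9, -4.8, -7.3]
width: 0.0137
gripper_force: 39.9
```

```bash
python3 -m inch '{"claw":[-1,-1,-1,-1,-1],"dp":[[-0.0003,0.0006,0],[-0.0005,0.0012,0],[-0.0007,0.0018,0],[-0.0009,0.0024,0],[-0.001,0.0028,0]],"dr":[[0,0,0],[0,0,0],[0,0,0],[0,0,0],[0,0,0]]}' 40
```

```text
time: 12.85
tcp_pos: [0.5685, -0.1702, 0.0964]
tool_rot: [-1.766, -2.597, 0.001]
ft_force: [-3.8, -4.1, -7.0]
width: 0.0138
gripper_force: 39.9
```

```bash
python3 -m inch '{"claw":[-1,-1,-1,-1,-1],"dp":[[-0.0003,0.0006,0],[-0.0005,0.0012,0],[-0.0007,0.0018,0],[-0.0009,0.0024,0],[-0.001,0.0028,0]],"dr":[[0,0,0],[0,0,0],[0,0,0],[0,0,0],[0,0,0]]}' 40
```

```text
time: 13.35
tcp_pos: [0.5715, -0.1701, 0.0964]
tool_rot: [-1.766, -2.597, 0.001]
ft_force: [-4.2, -3.9, -6.7]
width: 0.0137
gripper_force: 39.9
```

```bash
python3 -m inch '{"claw":[-1,-1,-1,-1,-1],"dp":[[-0.0003,0.0006,0],[-0.0005,0.0012,0],[-0.0007,0.0018,0],[-0.0009,0.0024,0],[-0.001,0.0028,0]],"dr":[[0,0,0],[0,0,0],[0,0,0],[0,0,0],[0,0,0]]}' 40
```

```text
time: 13.85
tcp_pos: [0.574, -0.17, 0.0964]
tool_rot: [-1.766, -2.596, 0.002]
ft_force: [-5.7, -4.9, -4.9]
width: 0.014
gripper_force: 39.9
```

```bash
python3 -m inch '{"claw":[-1,-1,-1,-1,-1],"dp":[[-0.0003,0.0006,0],[-0.0005,0.0012,0],[-0.0007,0.0018,0],[-0.0009,0.0024,0],[-0.001,0.0028,0]],"dr":[[0,0,0],[0,0,0],[0,0,0],[0,0,0],[0,0,0]]}' 40
```

```text
time: 14.35
tcp_pos: [0.5767, -0.1699, 0.0964]
tool_rot: [-1.765, -2.595, 0.003]
ft_force: [-5.2, -3.2, -6.2]
width: 0.0138
gripper_force: 39.9
```

```bash
python3 -m inch '{"claw":[-1,-1,-1,-1,-1],"dp":[[-0.0003,0.0006,0],[-0.0005,0.0012,0],[-0.0007,0.0018,0],[-0.0009,0.0024,0],[-0.001,0.0028,0]],"dr":[[0,0,0],[0,0,0],[0,0,0],[0,0,0],[0,0,0]]}' 40
```

```text
time: 14.85
tcp_pos: [0.5808, -0.1697, 0.0964]
tool_rot: [-1.766, -2.598, 0.0]
ft_force: [-0.9, -4.1, -7.4]
width: 0.014
gripper_force: 39.9
```

```bash
python3 -m inch '{"claw":[-1,-1,-1,-1,-1],"dp":[[-0.0003,0.0006,0],[-0.0005,0.0012,0],[-0.0007,0.0018,0],[-0.0009,0.0024,0],[-0.001,0.0028,0]],"dr":[[0,0,0],[0,0,0],[0,0,0],[0,0,0],[0,0,0]]}' 40
```

```text
time: 15.35
tcp_pos: [0.5846, -0.1695, 0.0964]
tool_rot: [1.765, 2.597, 0.001]
ft_force: [2.0, -5.7, -8.4]
width: 0.0137
gripper_force: 39.9
```

```bash
python3 -m inch '{"claw":[-1,-1,-1,-1,-1],"dp":[[-0.0003,0.0006,0],[-0.0005,0.0012,0],[-0.0007,0.0018,0],[-0.0007,0.0019,0],[-0.0007,0.0019,0]],"dr":[[0,0,0],[0,0,0],[0,0,0],[0,0,0],[0,0,0]]}' 40
python3 - <<'E'
from h import *
a=snapshot("scene")["pixels"][165:330,230:430,::-1];b=snapshot("side")["pixels"][205:310,200:400,::-1]
cv2.imwrite("pics/crop1.png",np.vstack([cv2.resize(a,None,fx=2.2,fy=2.2,interpolation=2),cv2.resize(b,None,fx=2.2,fy=2.2,interpolation=2)])[:600])
E
```

```text
time: 15.85
tcp_pos: [0.5856, -0.1695, 0.0964]
tool_rot: [-1.766, -2.597, 0.0]
ft_force: [-2.2, -3.7, -9.1]
width: 0.014
gripper_force: 39.9
```

View pics/crop1.png

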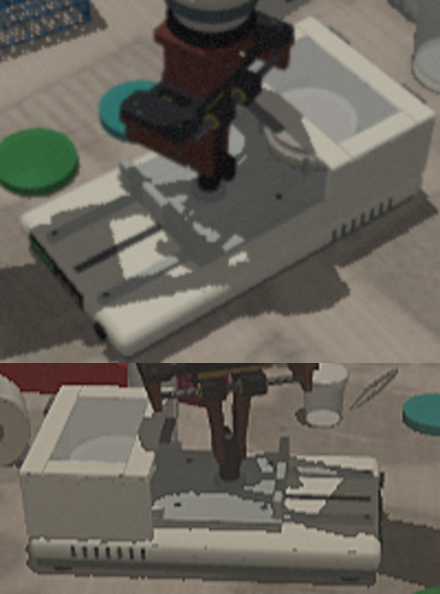

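The tray is well in, with the dishes under the hood and the shaker unmoved. Now I feel for the solid stop.

```bash
python3 -m inch '{"claw":[-1,-1,-1,-1,-1],"dp":[[-0.0003,0.0006,0],[-0.0005,0.0012,0],[-0.0007,0.0018,0],[-0.0007,0.0019,0],[-0.0007,0.0019,0]],"dr":[[0,0,0],[0,0,0],[0,0,0],[0,0,0],[0,0,0]]}' 40
```

```text
time: 16.45
tcp_pos: [0.5878, -0.1694, 0.0964]
tool_rot: [-1.766, -2.598, 0.0]
ft_force: [-2.5, -3.9, -9.3]
width: 0.0137
gripper_force: 39.9
```

```bash
python3 -m inch '{"claw":[-1,-1,-1,-1,-1],"dp":[[-0.0003,0.0006,0],[-0.0005,0.0012,0],[-0.0007,0.0018,0],[-0.0007,0.0019,0],[-0.0007,0.0019,0]],"dr":[[0,0,0],[0,0,0],[0,0,0],[0,0,0],[0,0,0]]}' 40
```

```text
time: 16.95
tcp_pos: [0.5884, -0.1694, 0.0964]
tool_rot: [-1.765, -2.595, 0.003]
ft_force: [-9.2, -3.1, -7.5]
width: 0.0139
gripper_force: 39.9
```

```bash
python3 -m inch '{"claw":[-1,-1,-1,-1,-1],"dp":[[-0.0002,0.0005,0],[-0.0003,0.0009,0],[-0.0004,0.0011,0],[-0.0004,0.0011,0],[-0.0004,0.0011,0]],"dr":[[0,0,0],[0,0,0],[0,0,0],[0,0,0],[0,0,0]]}' 40
```

```text
time: 17.45
tcp_pos: [0.5887, -0.1694, 0.0964]
tool_rot: [-1.764, -2.593, 0.005]
ft_force: [-13.0, -3.5, -5.5]
width: 0.0134
gripper_force: 39.9
```

```bash
python3 -m inch '{"claw":[-1,-1,-1,-1,-1],"dp":[[-0.0002,0.0005,0],[-0.0003,0.0009,0],[-0.0004,0.0012,0],[-0.0005,0.0014,0],[-0.0005,0.0014,0]],"dr":[[0,0,0],[0,0,0],[0,0,0],[0,0,0],[0,0,0]]}' 40
```

```text
time: 17.95
tcp_pos: [0.5889, -0.1695, 0.0964]
tool_rot: [-1.764, -2.591, 0.007]
ft_force: [-17.9, -3.3, -3.0]
width: 0.0139
gripper_force: 40.0
```

Solid at -18 N with no further travel, so it is home at about 98.5 mm, which fits the hump felt at 85–91 mm. I ease the push off and turn counter-clockwise to tighten.

```bash
python3 -m inch '{"claw":[-1,-1,-1,-1,-1],"dp":[[0.0005,-0.0014,0],[0.001,-0.0028,0],[0.001,-0.0028,0],[0.001,-0.0028,0],[0.001,-0.0028,0]],"dr":[[0,0,0],[0,0,0],[0,0,0],[0,0,0],[0,0,0]]}' 40
python3 -m inch '{"claw":[-1,-1,-1,-1,-1],"dp":[[0,0,0],[0,0,0],[0,0,0],[0,0,0],[0,0,0]],"dr":[[0,0,-6],[0,0,-12],[0,0,-18],[0,0,-24],[0,0,-30]]}' 40
python3 -c "from station import *;o=get_obs();print(o['wrist_torque'],o['ft_force'])"
```

```text
time: 18.45
tcp_pos: [0.5884, -0.1695, 0.0964]
tool_rot: [-1.766, -2.595, 0.002]
ft_force: [-6.6, -4.2, -7.9]
width: 0.0136
gripper_force: 40.0
time: 18.95
tcp_pos: [0.5882, -0.1696, 0.0965]
tool_rot: [-1.027, -2.965, 0.002]
ft_force: [-7.7, -3.7, -6.6]
width: 0.0136
gripper_force: 40.0
[-0.7343985   1.32249603 -0.20507165] [-7.69977326 -3.6913805  -6.59882723]
```

```bash
python3 -m inch '{"claw":[-1,-1,-1,-1,-1],"dp":[[0,0,0],[0,0,0],[0,0,0],[0,0,0],[0,0,0]],"dr":[[0,0,-6],[0,0,-12],[0,0,-18],[0,0,-24],[0,0,-30]]}' 40
python3 -c "from station import *;o=get_obs();print(o['wrist_torque'],o['ft_force'])"
```

```text
time: 19.45
tcp_pos: [0.5882, -0.1698, 0.0967]
tool_rot: [-0.225, -3.13, 0.001]
ft_force: [-7.6, -4.2, -6.4]
width: 0.0138
gripper_force: 39.9
[-0.84062433  1.30722048 -0.24114439] [-7.56897865 -4.17344657 -6.36981647]
```

```bash
python3 -m inch '{"claw":[-1,-1,-1,-1,-1],"dp":[[0,0,0],[0,0,0],[0,0,0],[0,0,0],[0,0,0]],"dr":[[0,0,-2],[0,0,-4],[0,0,-6],[0,0,-8],[0,0,-8]]}' 40
python3 -c "from station import *;o=get_obs();print(o['wrist_torque'],o['ft_force'])"
```

```text
time: 19.95
tcp_pos: [0.5882, -0.1698, 0.0967]
tool_rot: [-0.012, -3.138, 0.0]
ft_force: [-8.0, -4.3, -6.5]
width: 0.0141
gripper_force: 40.0
[-0.79758114  1.33338013 -0.0818437 ] [-7.98476935 -4.26407361 -6.52249163]
```

```bash
python3 -m inch '{"claw":[-1,-1,-1,-1,-1],"dp":[[0,0,0],[0,0,0],[0,0,0],[0,0,0],[0,0,0]],"dr":[[0,0,-2],[0,0,-4],[0,0,-5],[0,0,-5],[0,0,-5]]}' 40
python3 -c "from station import *;o=get_obs();print(o['wrist_torque'],o['ft_force'])"
```

```text
time: 20.45
tcp_pos: [0.5882, -0.1698, 0.0967]
tool_rot: [0.122, -3.136, -0.0]
ft_force: [-8.7, -4.1, -6.8]
width: 0.0139
gripper_force: 40.4
[-0.67357152  1.30668531 -0.8022343 ] [-8.70404528 -4.09847473 -6.78144215]
```

```bash
python3 -m inch '{"claw":[-1,-1,-1,-1,-1],"dp":[[0,0,0],[0,0,0],[0,0,0],[0,0,0],[0,0,0]],"dr":[[0,0,-2],[0,0,-4],[0,0,-5],[0,0,-5],[0,0,-5]]}' 40
python3 -c "from station import *;o=get_obs();print(o['wrist_torque'],o['ft_force'])"
```

```text
time: 20.95
tcp_pos: [0.5884, -0.1699, 0.0967]
tool_rot: [0.258, -3.128, -0.0]
ft_force: [-6.9, -3.1, -8.0]
width: 0.015
gripper_force: 43.9
[-0.66258985  1.1988524  -1.2284379 ] [-6.8882227  -3.08370526 -8.03605257]
```

Torque has risen to 1.2 N m against the stop, so the knob is tight. Releasing, lifting clear and looking.

```bash
python3 -m inch '{"claw":[0,0,0,0,0],"dp":[[0,0,0],[0,0,0],[0,0,0],[0,0,0],[0,0,0]],"dr":[[0,0,0],[0,0,0],[0,0,0],[0,0,0],[0,0,0]]}' 40
python3 -m inch '{"claw":[0,0,0,0,0],"dp":[[0,0,-0.02],[0,0,-0.05],[0,0,-0.09],[0,0,-0.12],[0,0,-0.14]],"dr":[[0,0,0],[0,0,0],[0,0,0],[0,0,0],[0,0,0]]}' 40
python3 -m inch '{"claw":[0,0,0,0,0],"dp":[[0.02,0,0],[0.04,0,0],[0.06,0,0],[0.08,0,0],[0.08,0,0]],"dr":[[0,0,0],[0,0,0],[0,0,0],[0,0,0],[0,0,0]]}' 40
python3 - <<'E'
from h import *
s=snapshot("wrist");cv2.imwrite("pics/w3.png",s["pixels"][:,:,::-1])
a=snapshot("scene")["pixels"][165:330,230:430,::-1];b=snapshot("side")["pixels"][205:310,200:400,::-1]
cv2.imwrite("pics/crop2.png",np.vstack([cv2.resize(a,None,fx=2.2,fy=2.2,interpolation=2),cv2.resize(b,None,fx=2.2,fy=2.2,interpolation=2)])[:600])
E
```

```text
time: 21.45
tcp_pos: [0.5901, -0.1692, 0.0974]
tool_rot: [-0.263, 3.129, -0.0]
ft_force: [0.7, 0.1, 0.4]
width: 0.0435
gripper_force: 0.0
time: 21.95
tcp_pos: [0.5902, -0.1694, 0.2402]
tool_rot: [-0.262, 3.127, -0.002]
ft_force: [-0.8, -0.7, 0.5]
width: 0.0437
gripper_force: 0.0
time: 22.45
tcp_pos: [0.5096, -0.1831, 0.2377]
tool_rot: [-0.26, 3.129, -0.001]
ft_force: [0.2, 1.2, 0.3]
width: 0.044
gripper_force: 0.0
```

View pics/w3.png

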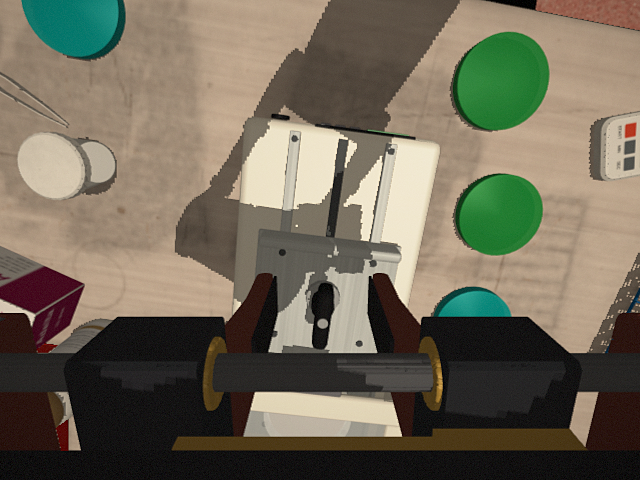

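View pics/crop2.png

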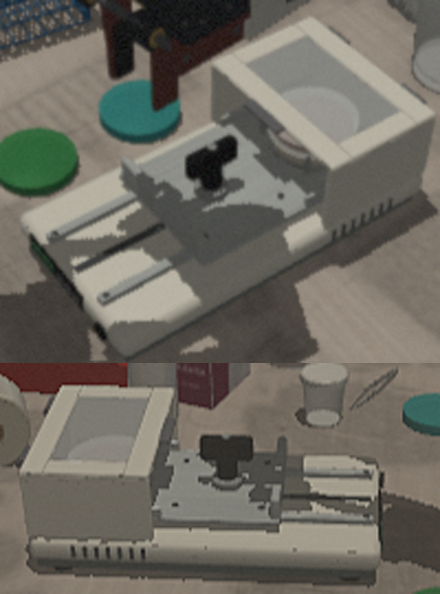

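The wing is at (322,315) in the wrist view, parallel to the tray's groove to within a few degrees, so it is tight. The crop shows the dishes still stacked under the roof window, and the shaker, cup and timer have not moved. The arm is clear.

```bash
python3 -c "
from station import *
print(hand_in())"
```

```text
the job is handed in; nothing more can be done
None
```

I handed the job in at about 22 s: knob loosened clockwise, tray pushed about 98 mm in to its solid stop, knob turned tight again, with the dishes, shaker, cup and timer looking undisturbed in the last pictures; no verdict came back, and I judged the catch's click only from the force felt.

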